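Empty the scoop pan of knobs and hang it back on its peg

ROBOT

A 7-joint arm with a two-finger parallel gripper is mounted at the origin on the work surface. World frame = base frame: x ahead of the robot, y to its left, z up, the work surface at z = 0. Lengths are in m, angles in rad, forces in N, time in s.
With the tool pointing down it reaches from about 0.4 to 0.85 m from the base axis. Payload 10.4 kg.
Tool frame: the origin (TCP) lies between the finger pads; the fingertips stand 8 mm ahead of it and the grasp point (between the pads) lies 11 mm behind it; z points along the fingers, x is the direction in which the jaws open and shut, and the axes are right-handed (so a half turn about z gives the same grasp; the last joint's range is limited). The gripper opens to 87 mm and grips with 3 to 60 N. Pads are 19 mm wide; open, the fingers measure 117 mm over their backs; the gripper's body (75 mm by 190 mm) begins 51 mm behind the grasp point.
Start: joints at [1.239, 0.332, -0.065, 1.46, 0.022, 1.35, -0.088], TCP at [0.19, -0.595, 0.231] pointing down, gripper open.
Joint ranges: [-2.6, 2.6], [-0.5, 2.12], [-1.47, 1.34], [0.16, 2.42], [-1.27, 4.41], [0.06, 2.06], [-2.6, 2.6]. Speed limits (rad/s): [2.22, 2.22, 2.79, 2.79, 3.14, 3.14, 3.14].

INTERFACE

Orientations are given as a unit quaternion [x, y, z, w].
In Python, from bench import r, viewer gives the robot as it stands.
- The arm moves only by the tool apply_moves, never from a script. Its argument "increments" is a list of rows, each an object with "grip": the closure in counts, from 0 (fully open) to 255 (shut); "xyz": the shift along the tool's x, y, z in mm, a list of three; "rotation": the turn, a rotation vector about the tool's x, y, z in degrees, a list of three. A call has 1 to 5 rows; each row is the pose to reach, as a shift and turn from the pose measured when the call began, along the tool's axes at that moment; what a row does not reach only later rows make up. A row lasts 1/8 s, in which the tool goes at most 62.5 mm and 10.7 degrees, less where a joint would pass 70% of its speed; a pose out of reach is approached as far as the arm can. A call with a gripper value outside its range is refused whole. The fingers move at their own pace and stop on an object; "squeeze" is the grip in N (left out, the last holds). Time passes only in rows, so rows that repeat a pose let the fingers close. It gives the time, the measured TCP pose, the force and the opening at its end, in the units of the state.
- r.read_state(): the state, without advancing time (a new reading comes with each control period).
- viewer.camera(name): name is "scene" or "top"; returns a dict with "img" (400x640x3 uint8, blue, green, red), "range_z" (400x640 float32, m along the optical axis (not along the pixel's ray), 0 where there is no reading), "vertical_fov" (degrees; the focal length in pixels is half the picture's height over the tangent of half this angle, whatever the lens; pixels are square), "cx", "cy" (the principal point, pixels), "rvec" (rotation vector, rad) and "tvec" (3), from world to camera coordinates, as OpenCV has them. Camera axes: x right, y down, z forward; pixel columns grow to the right and rows downward; lengths in m; the calibration is good to about 2 mm. A picture is of the moment at which its call begins.
- r.close_job(): hands the job in, once; it reports no verdict.
The state is a dict: "time": time; "joint_positions": joint angles; "joint_vel": joint speeds; "joint_torque": joint torques, N m; "ee_pos": TCP position; "eef_rot": TCP orientation; "ft_force": force on the tool from outside, world axes, zero at the start; "torque": the same for the moment, N m; "width": finger opening in m.
Only numpy, scipy, OpenCV 4.12 (cv2) and the standard library are available. Lean on these libraries where they do the work, as an engineer would, in place of code of your own. Each camera call takes 0.05 s, during which the arm holds its last target.

TASK

Tip all four knobs out of the scoop pan into the grey tote. Then hang the empty pan by the eye in its back plate on the bare peg of the wooden rail, pushed right back so that the plate rests against the upright, and let go. Leave the other things on the bench as they are.

Things in the scene. Friction and masses are not known exactly. Their poses are not given: they have to be found in the camera images.
- pan: Loose aluminium scoop pan with four knobs in it, about 0.22 kg: 110 long (own x) x 100 wide (y), side walls 40 high and 3 thick, floor 3 thick, mouth at -x. Origin: centre of its underside, z up. At +x (outer face x = 55) an upright back plate 112 high, above 48 only 50 wide, its upright edges folded forward as flanges 18 deep (x = 37 to 55), heights 48 to 110: grip across these, 50 mm.
- pan_eye (a point): Centre of the pan's round eye, a through hole of 25 mm diameter along the pan's x, in the middle of the 4 mm thick back plate: x = 53, y = 0, z = 80 mm in the pan's frame. Axes as the pan's.
- pan_lip (a point): Middle of the pan's front lip edge, over which the knobs roll out: x = -56 mm, z = 8 mm in the pan's frame.
- knob0: One of four loose, like steel furniture knobs: 32 mm ball on a stub 20 mm in diameter, 40 mm tall overall, 35 g; at first stands on its stub in the pan. Origin: centre of the stub's foot, z towards the ball.
- knob1: One of four loose, like steel furniture knobs: 32 mm ball on a stub 20 mm in diameter, 40 mm tall overall, 35 g; at first stands on its stub in the pan. Origin: centre of the stub's foot, z towards the ball.
- knob2: One of four loose, like steel furniture knobs: 32 mm ball on a stub 20 mm in diameter, 40 mm tall overall, 35 g; at first stands on its stub in the pan. Origin: centre of the stub's foot, z towards the ball.
- knob3: One of four loose, like steel furniture knobs: 32 mm ball on a stub 20 mm in diameter, 40 mm tall overall, 35 g; at first stands on its stub in the pan. Origin: centre of the stub's foot, z towards the ball.
- tote: Fixed grey open tote, 210 (own x) x 190 (own y) outside, 75 high, walls 4. Origin: centre of its underside.
- bare_peg: Fixed upright post of the wooden rail with the bare peg; a like one 200 mm to its left or right has a dark plate 64 wide on its peg. Post 20 (x) x 36 (y) x 162 high; origin: centre of its foot, 18 mm above the bench, z up; the peg points to -x. The steel peg, 10 in diameter, leaves the front face (x = -10) at z = 140 and rises 15 degrees to its tip. Axes level.
- peg_tip (a point): Centre of the peg's round end (radius 5): x = -63, y = 0, z = 154 mm in the frame of bare_peg. A pan hung home has its eye's centre at about x = -12, y = 0, z = 133 mm in that frame, its x along that x and its underside about 70 mm above the bench.
- hinge: Loose steel butt hinge lying flat, 76 (x) x 66 x 10; bystander. Origin: centre of its underside.
- padlock: Loose brass padlock lying flat, 84 long, 22 thick; bystander. Origin: underside of its 48 x 50 body; the shackle points to +x.
- rust_tin: Loose open copper-brown tin, 110 x 75 x 35; bystander. Origin: centre of its underside.
- jar: Loose clear jar with white cap, 68 in diameter, 90 tall; bystander. Origin: centre of its underside.
Mind the look-alikes: they are no part of the job. What is shaped like the pan but black or yellow is not meant.

How it is judged:
On the way:
1. all four knobs are in the tote (x of knob0 in the frame of tote between -0.105 and 0.105 m and y of knob0 in the frame of tote between -0.095 and 0.095 m and z of knob0 in the frame of tote between -0.01 and 0.07 m and x of knob1 in the frame of tote between -0.105 and 0.105 m and y of knob1 in the frame of tote between -0.095 and 0.095 m and z of knob1 in the frame of tote between -0.01 and 0.07 m and x of knob2 in the frame of tote between -0.105 and 0.105 m and y of knob2 in the frame of tote between -0.095 and 0.095 m and z of knob2 in the frame of tote between -0.01 and 0.07 m and x of knob3 in the frame of tote between -0.105 and 0.105 m and y of knob3 in the frame of tote between -0.095 and 0.095 m and z of knob3 in the frame of tote between -0.01 and 0.07 m), for 0.2 s.
At the end, for the whole second after the job is handed in: All four knobs lie inside the tote, and the pan hangs at rest on the bare peg: the eye's centre 4 to 32 mm in front of the post's middle plane, within 12 mm of it sideways and 118 to 148 mm above the post's foot, the peg carrying it, the pan tilted less than 0.3 rad and slower than 0.03 m/s (all of step 1 and x of pan_eye in the frame of bare_peg between -0.032 and -0.004 m and y of pan_eye in the frame of bare_peg between -0.012 and 0.012 m and z of pan_eye in the frame of bare_peg between 0.118 and 0.148 m and contact force between pan and bare_peg above 0.5 N and angle between pan's own z axis and vertical below 0.3 rad and linear speed of pan below 0.03 m/s); the robot touches nothing.
It fails at once if the hinge is moved more than 40 mm (distance of hinge from where it was at the start of the episode above 0.04 m).
It fails at once if the padlock is moved more than 40 mm (distance of padlock from where it was at the start of the episode above 0.04 m).
It fails at once if the rust tin is moved more than 40 mm (distance of rust_tin from where it was at the start of the episode above 0.04 m).
It fails at once if the jar is moved more than 40 mm (distance of jar from where it was at the start of the episode above 0.04 m).
It also fails if it takes over 56 s, if anything falls off the work surface, if the arm or the gripper's body presses on something with over 40 N, if the wrist force passes 120 N, or if a joint passes its speed limit or range.

## Working session

There is one attempt and no reset: what is moved stays moved. The work goes in short steps, Python scripts to look and compute and a tool call to move; the robot and the scene stay as the last step left them, time stands still between calls to the robot, and variables do not carry over. Pictures are saved under pics/ and viewed, and the job is handed in when it is done.

Besides the shell and the picture viewer there is one more tool, called after "Call:" in YAML: its name, and indented under it one key for each argument. apply_moves: Moves the arm, as the interface text tells. Its arguments: {"type":"object","properties":{"increments":{"type":"array","items":{"type":"object","properties":{"grip":{"type":"number"},"xyz":{"type":"array","items":{"type":"number"}},"rotation":{"type":"array","items":{"type":"number"}}}}},"squeeze":{"type":"number"}},"required":["increments"]}

```bash
ls; mkdir -p pics; cat > h.py <<'E'
import numpy as np, cv2
from bench import r, viewer
def K(c):
    f=200/np.tan(np.radians(c['vertical_fov'])/2); return np.array([[f,0,c['cx']],[0,f,c['cy']],[0,0,1]])
def cloud(c):
    k=K(c);R=cv2.Rodrigues(np.array(c['rvec'],float))[0];t=np.array(c['tvec'],float).ravel()
    v,u=np.mgrid[0:400,0:640];z=c['range_z'].astype(float)
    P=np.stack([(u-k[0,2])*z/k[0,0],(v-k[1,2])*z/k[1,1],z],-1)
    W=(P-t)@R; W[z==0]=np.nan; return W
def proj(c,p):
    return cv2.projectPoints(np.atleast_2d(p).astype(float),np.array(c['rvec'],float),np.array(c['tvec'],float),K(c),None)[0].reshape(-1,2)
def load(n):
    d=np.load(n,allow_pickle=True).item(); return d
E
python3 - <<'E'
from h import *
for n in ['scene','top']:
    c=viewer.camera(n); np.save(n+'0.npy',c,allow_pickle=True); cv2.imwrite(f'pics/{n}0.png',c['img'])
    print(n,c['vertical_fov'],c['cx'],c['cy'],c['rvec'],c['tvec'],(c['range_z']==0).mean())
s=r.read_state();print(s)
E
```

```text
pics
scene 48.53762629839579 327.01444345019166 199.96752091359392 [ 0.86893344  2.60271952 -0.9802516 ] [ 0.41258956 -0.14710929  1.60672875] 0.00396875
top 53.842562019107795 323.6333675311313 198.93571407320294 [ 2.16007386 -2.060958    0.2084212 ] [-0.04227519  0.53311306  0.94179797] 0.00401953125
{'time': 0.1, 'joint_positions': array([ 1.2393981 ,  0.33277961, -0.06469984,  1.46082693,  0.02162142,
        1.34992585, -0.08851741]), 'joint_vel': array([ 1.05480570e-03, -1.07279801e-03,  1.53754488e-03, -1.24792744e-03,
       -1.75019818e-04, -3.33729982e-04, -6.82653178e-06]), 'joint_torque': array([ 2.32052684e-03, -6.24549794e+01,  2.48862163e-02, -3.90719998e+01,
       -6.16306881e-02,  3.65136936e-02,  1.90854905e-05]), 'ee_pos': array([ 0.18983573, -0.59512492,  0.22986618]), 'eef_rot': array([ 8.07440051e-01, -5.89949301e-01, -5.24041128e-04, -3.34707668e-04]), 'ft_force': array([-0.81724123, -0.43310773, -0.60284523]), 'torque': array([-0.02052881,  0.06297386,  0.01731257]), 'width': 0.08721916375521413}
```

```bash
ls -la . pics
```

```text
.:
total 3520
drwxr-xr-x  3 agent agent    4096 Dec  5 23:41 .
drwxr-xr-x 23 root  root     4096 Dec  5 23:41 ..
-rw-r--r--  1 agent agent     657 Dec  5 23:41 h.py
drwxr-xr-x  2 agent agent    4096 Dec  5 23:41 pics
-rw-r--r--  1 agent agent 1792665 Dec  5 23:41 scene0.npy
-rw-r--r--  1 agent agent 1792665 Dec  5 23:41 top0.npy

pics:
total 864
drwxr-xr-x 2 agent agent   4096 Dec  5 23:41 .
drwxr-xr-x 3 agent agent   4096 Dec  5 23:41 ..
-rw-r--r-- 1 agent agent 479736 Dec  5 23:41 scene0.png
-rw-r--r-- 1 agent agent 390945 Dec  5 23:41 top0.png
```

View pics/scene0.png

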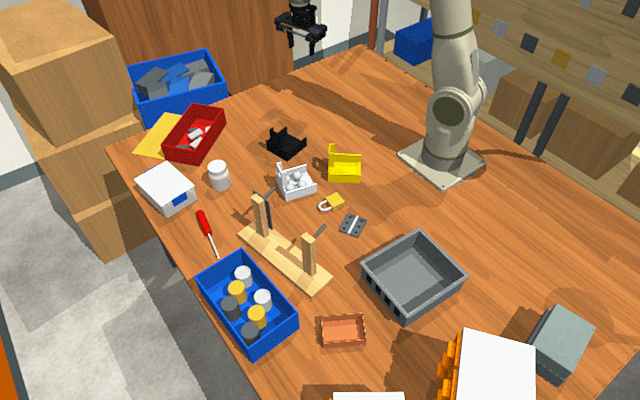

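View pics/top0.png

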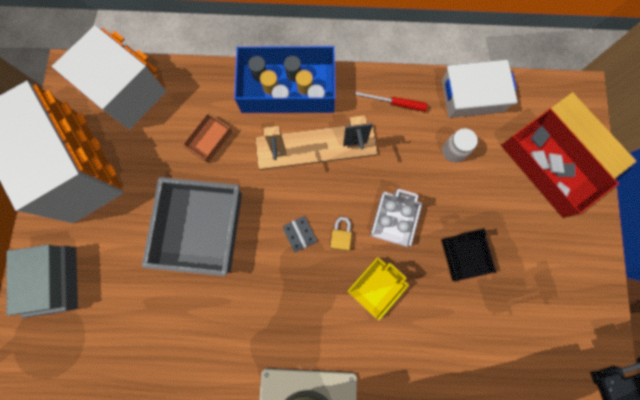

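The top view shows the pan with its knobs at (398,217), back plate at the top edge. The bare peg is on the left post (274,140), the dark plate on the right one, and the tote is at (193,226). Next I'll measure these.

```bash
cat > m1.py <<'E'
from h import *
t=load('top0.npy');s=load('scene0.npy')
W=cloud(t);
def show(n,c,x0,y0,x1,y1,k):
    cv2.imwrite(n,cv2.resize(c['img'][y0:y1,x0:x1],None,fx=k,fy=k,interpolation=cv2.INTER_CUBIC))
show('pics/z1.png',t,240,110,440,260,4)
show('pics/z2.png',s,220,140,370,300,4-.5)
for nm,(u,v) in dict(bench=(300,300),pan=(398,217),toteflr=(195,225),rail=(300,150)).items(): print(nm,W[v,u])
# tote: points with height 60-80mm in region
def reg(W,x,y,z):
    return (W[...,0]>x[0])&(W[...,0]<x[1])&(W[...,1]>y[0])&(W[...,1]<y[1])&(W[...,2]>z[0])&(W[...,2]<z[1])
b=W[300,100:500];print('bench z',np.nanmean(b[:,2]),np.nanstd(b[:,2]))
Ws=cloud(s)
for nm,w in (('t',W),('s',Ws)):
    m=np.zeros((400,640),bool)
    if nm=='t': m[170:280,140:245]=1
    else: m[225:330,355:470]=1
    m&=(w[...,2]>.068)&(w[...,2]<.085)
    p=w[m];print('tote',nm,len(p),np.median(p[:,2]),cv2.minAreaRect((p[:,:2]*1000).astype(np.float32)))
    # pan
    m=np.zeros((400,640),bool)
    if nm=='t': m[180:255,365:430]=1
    else: m[160:202,270:320]=1
    for lo,hi in((.02,.05),(.06,.12),(.1,.12)):
        mm=m&(w[...,2]>lo)&(w[...,2]<hi);p=w[mm]
        print('pan',nm,lo,len(p), p.min(0) if len(p) else 0,p.max(0)if len(p) else 0,cv2.minAreaRect((p[:,:2]*1000).astype(np.float32)) if len(p)>3 else 0)
    # posts
    mm=np.isfinite(w[...,0])
    m=np.zeros((400,640),bool)
    if nm=='t': m[110:172,250:385]=1
    else: m[180:300,235:340]=1
    for lo,hi in((.01,.025),(.172,.195),(.03,.13),(.14,.17)):
        q=m&(w[...,2]>lo)&(w[...,2]<hi)
        n,l,st,ce=cv2.connectedComponentsWithStats(q.astype(np.uint8))
        for i in range(1,n):
            if st[i,4]>12:
                p=w[l==i];print('rail',nm,lo,st[i],p.mean(0),cv2.minAreaRect((p[:,:2]*1000).astype(np.float32)))
E
python3 m1.py
```

```text
bench [ 0.28143707  0.03101543 -0.00065142]
pan [ 0.50600503 -0.21509444  0.00120468]
toteflr [0.459278   0.3174383  0.00433603]
rail [0.67267116 0.05295995 0.02047711]
bench z 0.001913317412507646 0.004622395271601152
tote t 1692 0.07565249806132868 ((451.3314514160156, 303.92724609375), (206.82254028320312, 224.33702087402344), 86.985595703125)
pan t 0.02 802 [ 0.43174229 -0.26337866  0.02045338] [ 0.56176175 -0.14152912  0.04999703] ((497.15509033203125, -203.4872283935547), (102.16932678222656, 111.05990600585938), 75.64098358154297)
pan t 0.06 190 [ 0.52749493 -0.24037099  0.06078827] [ 0.55697737 -0.18856465  0.11780075] ((542.1573486328125, -214.7845458984375), (50.347354888916016, 19.513614654541016), 76.07202911376953)
pan t 0.1 91 [ 0.52754536 -0.24037099  0.10034767] [ 0.55568422 -0.18880354  0.11780075] ((541.9924926757812, -214.73695373535156), (50.457489013671875, 18.708024978637695), 76.6474838256836)
rail t 0.01 [250 110  44   2  72] [0.78506117 0.14005474 0.01534882] ((784.978271484375, 138.5296173095703), (4.549914836883545, 118.46992492675781), 3.7251718044281006)

[... 5370 characters left out ...]
28808594)
rail s 0.14 [264 193   5   5  16] [ 0.66485577 -0.09353113  0.16619624] ((664.45166015625, -93.48412322998047), (13.877717018127441, 9.993278503417969), 23.601760864257812)
rail s 0.14 [252 200  19  13 123] [ 0.6934329  -0.07580279  0.15432414] ((696.068603515625, -77.86402130126953), (22.202186584472656, 55.754371643066406), 42.407405853271484)
rail s 0.14 [313 230  10   8  30] [0.63063944 0.10444344 0.16648803] ((628.4229125976562, 102.71746063232422), (30.637985229492188, 9.621910095214844), 9.491243362426758)
rail s 0.14 [301 238  15  14  90] [0.66565713 0.11583128 0.15539826] ((667.0509643554688, 113.35896301269531), (17.958724975585938, 39.83132553100586), 38.169986724853516)
```

```bash
cat >> h.py <<'E'
from scipy.spatial.transform import Rotation as Ro
def toolR(yaw,th=0):
    # tool orientation for pan yaw (deg), pan lip-down tilt th (deg): tool x=-pan y, z=-pan z
    P=Ro.from_euler('z',yaw,degrees=True)*Ro.from_euler('y',-th,degrees=True)
    return P*Ro.from_matrix(np.array([[0,-1,0],[-1,0,0],[0,0,-1]]).T)
def inc(p,R):
    s=r.read_state();R0=Ro.from_quat(s['eef_rot'])
    d=R0.inv().apply(np.array(p)-s['ee_pos'])*1000; w=(R0.inv()*R).as_rotvec(degrees=True)
    print('t',round(s['time'],2),'pos',s['ee_pos'].round(4),'xyz',d.round(1),'rot',w.round(1),'n',round(np.linalg.norm(d)/62.5,1),round(np.linalg.norm(w)/10.7,1))
E
python3 - <<'E'
from h import *
inc([.542,-.2148,.19],toolR(-14))
t=load('top0.npy');W=cloud(t)
m=np.zeros((400,640),bool);m[170:280,140:245]=1
p=W[m&(W[...,2]>.071)&(W[...,2]<.079)]
Rm=Ro.from_euler('z',3,degrees=True).as_matrix()
q=p@Rm.T
print(np.percentile(q[:,0],[0,1,5,50,95,99,100]),np.percentile(q[:,1],[0,1,5,50,95,99,100]))
E
```

```text
t 0.1 pos [ 0.1898 -0.5951  0.2299] xyz [-255.3 -451.1   40.1] rot [ 0.   0.1 31.7] n 8.3 3.0
[0.32263745 0.32304648 0.32486902 0.42829416 0.54407958 0.54623725
 0.54699076] [0.22372672 0.22465427 0.22602122 0.33033084 0.42689685 0.4283165
 0.43054875]
```

View pics/z1.png

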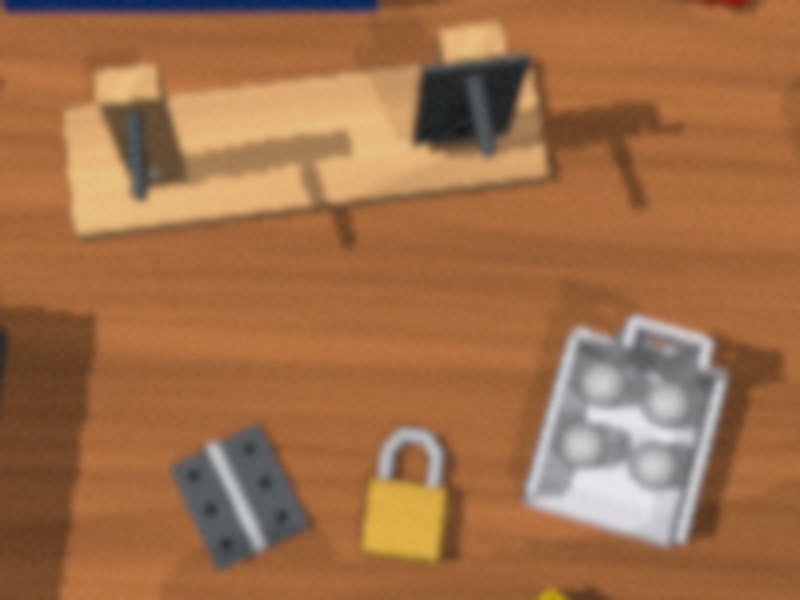

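The zoom confirms it: the left post at (130,90) has the bare peg, and the pan's flanges stand at (670,340). I'm moving above the flanges.

Call:
apply_moves:
  increments:
    - {"grip":0,"xyz":[-40,-70,6],"rotation":[0,0,6]}
    - {"grip":0,"xyz":[-90,-158,14],"rotation":[0,0,13]}
    - {"grip":0,"xyz":[-140,-246,22],"rotation":[0,0,20]}
    - {"grip":0,"xyz":[-190,-334,30],"rotation":[0,0,27]}
    - {"grip":0,"xyz":[-230,-405,36],"rotation":[0,0,32]}
  squeeze: 60

```text
time: 0.72
ee_pos: [0.4018, -0.3645, 0.2056]
eef_rot: [-0.612, 0.791, 0.001, 0.0]
ft_force: [1.2, 0.5, 0.8]
width: 0.0872
```

```bash
python3 - <<'E'
from h import *
inc([.542,-.2148,.19],toolR(-14)); print(r.read_state()['joint_positions'].round(3))
E
```

```text
t 0.72 pos [ 0.4018 -0.3645  0.2056] xyz [-180.   -98.2   15.7] rot [ 0.1  0.1 -0.5] n 3.3 0.0
[ 0.84   0.178 -0.21   1.706  0.038  1.262 -1.202]
```

Call:
apply_moves:
  increments:
    - {"grip":0,"xyz":[-60,-33,5],"rotation":[0,0,-0.5]}
    - {"grip":0,"xyz":[-120,-65,10],"rotation":[0,0,-0.5]}
    - {"grip":0,"xyz":[-180,-98,16],"rotation":[0,0,-0.5]}
    - {"grip":0,"xyz":[-180,-98,16],"rotation":[0,0,-0.5]}
    - {"grip":0,"xyz":[-180,-98,16],"rotation":[0,0,-0.5]}

```text
time: 1.35
ee_pos: [0.5421, -0.2136, 0.1891]
eef_rot: [-0.617, 0.787, 0.001, -0.0]
ft_force: [-0.6, -1.3, 0.3]
width: 0.0872
```

```bash
python3 - <<'E'
from h import *
for n in ['scene','top']:
    c=viewer.camera(n); np.save(n+'1.npy',c,allow_pickle=True)
    q=proj(c,[.542,-.2148,.1])[0].astype(int); 
    cv2.imwrite(f'pics/{n}1.png',cv2.resize(c['img'][q[1]-70:q[1]+60,q[0]-80:q[0]+80],None,fx=4,fy=4,interpolation=cv2.INTER_CUBIC))
inc([.542,-.2148,.069],toolR(-14)); print(r.read_state()['joint_positions'].round(3))
E
```

```text
t 1.45 pos [ 0.5408 -0.2165  0.1895] xyz [ -2.   -0.9 120.5] rot [ 0.1  0.  -0.1] n 1.9 0.0
[ 0.584  0.287 -0.337  1.618  0.099  1.255 -1.589]
```

View pics/scene1.png

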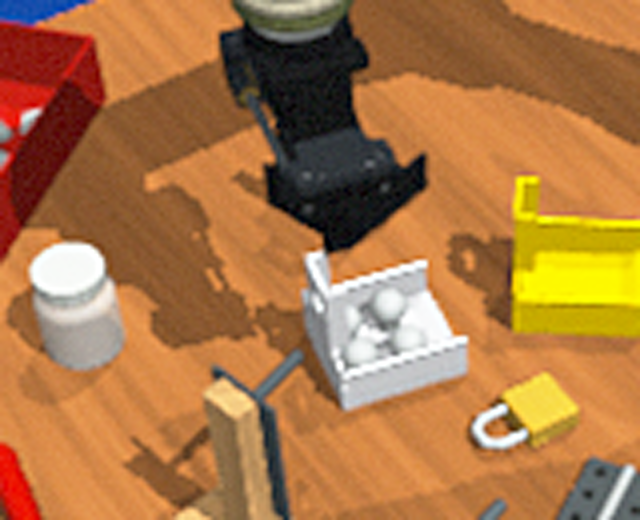

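View pics/top1.png

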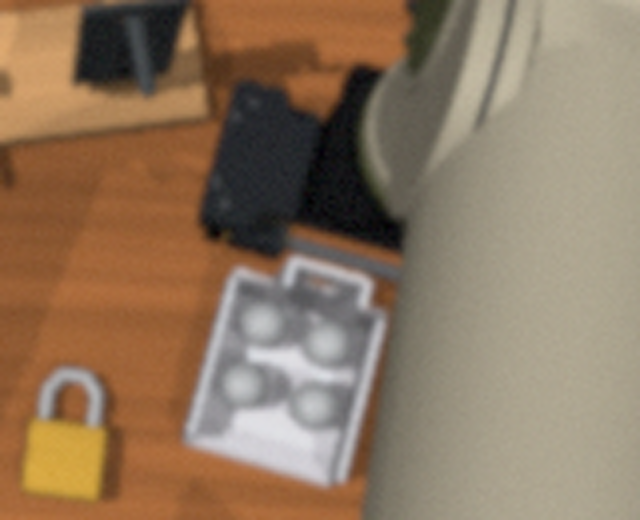

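The gripper is lined up above the pan's flanges and all four knobs are still standing. I'll descend slowly.

Call:
apply_moves:
  increments:
    - {"grip":0,"xyz":[-2,-1,30],"rotation":[0,0,0]}
    - {"grip":0,"xyz":[-2,-1,60],"rotation":[0,0,0]}
    - {"grip":0,"xyz":[-2,-1,85],"rotation":[0,0,0]}
    - {"grip":0,"xyz":[-2,-1,105],"rotation":[0,0,0]}
    - {"grip":0,"xyz":[-2,-1,120],"rotation":[0,0,0]}

```text
time: 2.08
ee_pos: [0.5408, -0.2169, 0.0688]
eef_rot: [-0.614, 0.79, 0.001, -0.001]
ft_force: [-1.0, 0.6, -0.7]
width: 0.0871
```

```bash
python3 - <<'E'
from h import *
c=viewer.camera('scene'); 
q=proj(c,[.542,-.2148,.1])[0].astype(int); 
cv2.imwrite(f'pics/scene2.png',cv2.resize(c['img'][q[1]-70:q[1]+60,q[0]-80:q[0]+80],None,fx=4,fy=4,interpolation=cv2.INTER_CUBIC))
inc([.542,-.2148,.069],toolR(-14)); s=r.read_state();print(s['joint_positions'].round(3),s['ft_force'])
E
```

```text
t 2.12 pos [ 0.5401 -0.2162  0.067 ] xyz [-1.8 -1.5 -2. ] rot [ 0.3 -0.  -0.3] n 0.0 0.0
[ 0.57   0.407 -0.325  1.738  0.149  1.025 -1.628] [-1.02730444  0.52509132 -1.87506605]
```

View pics/scene2.png

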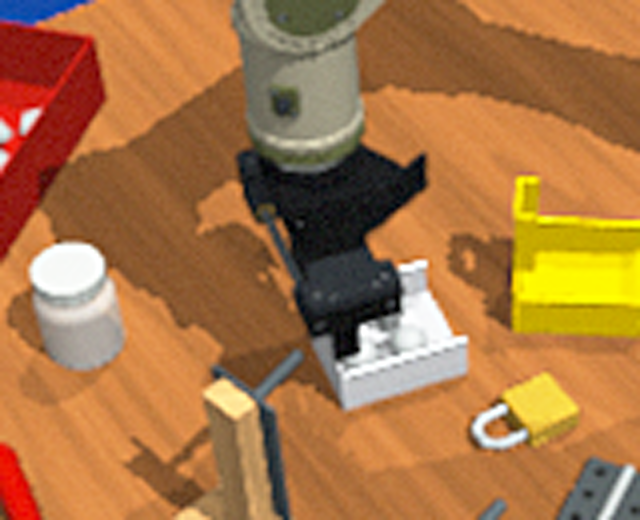

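The fingers straddle the flanges. Closing now.

Call:
apply_moves:
  increments:
    - {"grip":120,"xyz":[-1,-1,-1],"rotation":[0,0,0]}
    - {"grip":255,"xyz":[-1,-1,-1],"rotation":[0,0,0]}
    - {"grip":255,"xyz":[-1,-1,-1],"rotation":[0,0,0]}
    - {"grip":255,"xyz":[-1,-1,-1],"rotation":[0,0,0]}
    - {"grip":255,"xyz":[-1,-1,-1],"rotation":[0,0,0]}
  squeeze: 60

```text
time: 2.75
ee_pos: [0.5415, -0.2155, 0.0683]
eef_rot: [-0.614, 0.789, 0.001, -0.001]
ft_force: [-1.1, -0.6, 1.6]
width: 0.0496
```

Gripped at 49.6 mm. I'm lifting with the mouth tilted slightly up.

Call:
apply_moves:
  increments:
    - {"grip":255,"xyz":[0,0,-7],"rotation":[0,0,0]}
    - {"grip":255,"xyz":[0,0,-22],"rotation":[-2,0,0]}
    - {"grip":255,"xyz":[0,0,-42],"rotation":[-4,0,0]}
    - {"grip":255,"xyz":[0,0,-62],"rotation":[-6,0,0]}
    - {"grip":255,"xyz":[0,0,-80],"rotation":[-7,0,0]}

```text
time: 3.38
ee_pos: [0.5418, -0.2155, 0.149]
eef_rot: [-0.613, 0.788, 0.05, -0.039]
ft_force: [0.5, -0.2, -3.5]
width: 0.0497
```

```bash
cat > spill.py <<'E'
from h import *
# TCP for lip point at L, yaw, th ; grasp: TCP at pan (46,0,69)
def tcp(L,yaw,th):
    P=Ro.from_euler('z',yaw,degrees=True)*Ro.from_euler('y',-th,degrees=True)
    return np.array(L)+P.apply(np.array([.046+.056,0,.069-.008]))
def go(L,yaw,th): inc(tcp(L,yaw,th),toolR(yaw,th)); print('   tcp',tcp(L,yaw,th).round(3))
E
python3 - <<'E'
from spill import *
c=viewer.camera('scene'); 
q=proj(c,[.542,-.2148,.15])[0].astype(int); 
cv2.imwrite(f'pics/scene3.png',cv2.resize(c['img'][q[1]-70:q[1]+60,q[0]-80:q[0]+80],None,fx=4,fy=4,interpolation=cv2.INTER_CUBIC))
s=r.read_state();print(s['joint_positions'].round(3),s['ft_force'],s['width'])
L=[.465,.312,.12]
go(L,30,-7)
for th in (0,30,60,75): go([.465,.312,.10],30,th)
E
```

```text
[ 0.548  0.41  -0.323  1.546  0.13   1.332 -1.617] [ 1.0971624   0.3720819  -0.93495586] 0.04961948147285595
t 3.42 pos [ 0.5429 -0.2157  0.1514] xyz [-568.1  128.8   -1. ] rot [  0.1   5.4 -43.9] n 9.3 4.1
   tcp [0.559 0.366 0.168]
t 3.42 pos [ 0.5429 -0.2157  0.1514] xyz [-563.5  132.6    6.6] rot [  6.8   2.7 -44.2] n 9.3 4.2
   tcp [0.553 0.363 0.161]
t 3.42 pos [ 0.5429 -0.2157  0.1514] xyz [-532.6  169.3  -31.9] rot [ 35.3  -8.9 -44.1] n 9.0 5.3
   tcp [0.515 0.341 0.204]
t 3.42 pos [ 0.5429 -0.2157  0.1514] xyz [-491.   213.6  -41.5] rot [ 63.6 -20.8 -41.9] n 8.6 7.4
   tcp [0.463 0.311 0.219]
t 3.42 pos [ 0.5429 -0.2157  0.1514] xyz [-469.6  234.8  -34.2] rot [ 77.7 -26.9 -39.9] n 8.4 8.5
   tcp [0.437 0.296 0.214]
```

View pics/scene3.png

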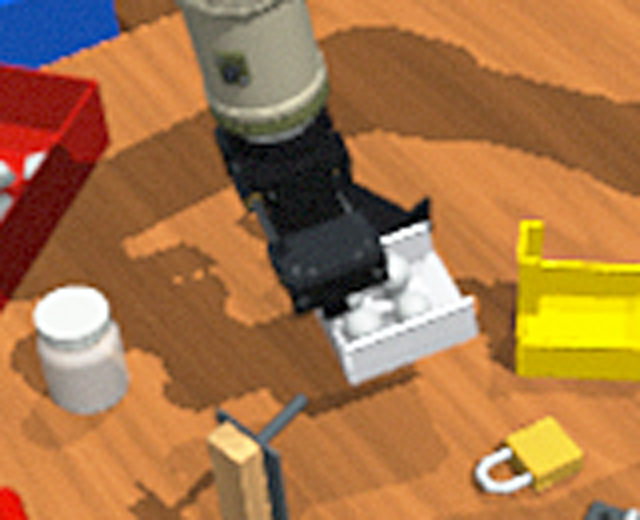

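The pan is held firmly and all the knobs are in it. I'm carrying it toward the tote, with a detour toward the robot to stay clear of the pegs.

```bash
python3 - <<'E'
from spill import *
inc([.49,.06,.21],toolR(6,-8))
E
```

```text
t 3.42 pos [ 0.5429 -0.2157  0.1514] xyz [-254.2  125.6  -43.5] rot [ -0.9   2.6 -20.1] n 4.6 1.9
```

Call:
apply_moves:
  increments:
    - {"grip":255,"xyz":[-18,9,-4],"rotation":[0,0,-2]}
    - {"grip":255,"xyz":[-55,27,-12],"rotation":[0,1,-5]}
    - {"grip":255,"xyz":[-95,48,-20],"rotation":[0,1,-9]}
    - {"grip":255,"xyz":[-135,68,-28],"rotation":[0,2,-13]}
    - {"grip":255,"xyz":[-175,88,-36],"rotation":[-1,2,-17]}

```text
time: 4.05
ee_pos: [0.5044, -0.0231, 0.1981]
eef_rot: [0.724, -0.686, -0.05, 0.05]
ft_force: [0.6, 1.1, -3.7]
width: 0.0495
```

```bash
python3 - <<'E'
from spill import *
go([.49,.326,.13],30,-8)
s=r.read_state();print(s['joint_positions'].round(3),s['width'])
E
```

```text
t 4.05 pos [ 0.5044 -0.0231  0.1981] xyz [-398.7 -104.7    8.9] rot [  0.1   4.  -26.6] n 6.6 2.5
   tcp [0.585 0.381 0.176]
[ 0.38   0.236 -0.487  1.681  0.1    1.394 -1.643] 0.04950544026347287
```

Call:
apply_moves:
  increments:
    - {"grip":255,"xyz":[-42,0,0],"rotation":[0,0,-3]}
    - {"grip":255,"xyz":[-84,0,0],"rotation":[0,1,-6]}
    - {"grip":255,"xyz":[-126,-6,0],"rotation":[0,1,-9]}
    - {"grip":255,"xyz":[-168,-16,0],"rotation":[0,2,-12]}
    - {"grip":255,"xyz":[-210,-30,0],"rotation":[0,2,-15]}

```text
time: 4.68
ee_pos: [0.5215, 0.1907, 0.1947]
eef_rot: [0.81, -0.583, -0.044, 0.055]
ft_force: [-0.0, -0.1, -3.2]
width: 0.0495
```

```bash
python3 - <<'E'
from spill import *
go([.49,.326,.13],30,-8)
s=r.read_state();print(s['joint_positions'].round(3),s['width'])
E
```

```text
t 4.67 pos [0.5215 0.1907 0.1947] xyz [-160.  -121.9    2.5] rot [ -0.    2.  -11.3] n 3.2 1.1
   tcp [0.585 0.381 0.176]
[ 0.082  0.377 -0.635  1.548  0.187  1.426 -1.821] 0.049480309378592845
```

Call:
apply_moves:
  increments:
    - {"grip":255,"xyz":[-40,-30,0],"rotation":[0,0,-3]}
    - {"grip":255,"xyz":[-80,-60,1],"rotation":[0,1,-6]}
    - {"grip":255,"xyz":[-115,-90,2],"rotation":[0,1,-8]}
    - {"grip":255,"xyz":[-142,-110,2],"rotation":[0,2,-10]}
    - {"grip":255,"xyz":[-160,-122,2],"rotation":[0,2,-11]}

```text
time: 5.3
ee_pos: [0.5831, 0.3837, 0.1756]
eef_rot: [0.864, -0.499, -0.035, 0.061]
ft_force: [-0.9, -0.7, -4.3]
width: 0.0499
```

```bash
python3 - <<'E'
from spill import *
for n in ['scene','top']:
    c=viewer.camera(n); 
    q=proj(c,[.47,.32,.13])[0].astype(int); a=max(q[0]-90,0);b=max(q[1]-70,0)
    cv2.imwrite(f'pics/{n}4.png',cv2.resize(c['img'][b:b+140,a:a+180],None,fx=4,fy=4,interpolation=cv2.INTER_CUBIC))
for th in (0,10,20,30,40,50,60,70): go([.49,.326,.12 if th<20 else .11],30,th)
s=r.read_state();print(s['joint_positions'].round(3),s['width'])
E
```

```text
t 5.4 pos [0.5826 0.3843 0.1753] xyz [ 4.2  8.1 -4.6] rot [8.1 0.1 0. ] n 0.2 0.8
   tcp [0.578 0.377 0.181]
t 5.4 pos [0.5826 0.3843 0.1753] xyz [  4.2  22.5 -19.5] rot [18.1  0.1  0. ] n 0.5 1.7
   tcp [0.568 0.371 0.198]
t 5.4 pos [0.5826 0.3843 0.1753] xyz [  4.2  37.8 -21.8] rot [28.1  0.1  0. ] n 0.7 2.6
   tcp [0.555 0.363 0.202]
t 5.4 pos [0.5826 0.3843 0.1753] xyz [  4.2  56.4 -30.9] rot [38.1  0.1 -0. ] n 1.0 3.6
   tcp [0.54  0.355 0.214]
t 5.4 pos [0.5826 0.3843 0.1753] xyz [  4.1  76.3 -36.6] rot [48.1  0.1 -0. ] n 1.4 4.5
   tcp [0.524 0.345 0.222]
t 5.4 pos [0.5826 0.3843 0.1753] xyz [  4.1  96.9 -38.8] rot [58.1  0.1 -0. ] n 1.7 5.4
   tcp [0.506 0.335 0.227]
t 5.4 pos [0.5826 0.3843 0.1753] xyz [  4.1 117.6 -37.3] rot [68.1  0.1 -0. ] n 2.0 6.4
   tcp [0.488 0.325 0.229]
t 5.4 pos [0.5826 0.3843 0.1753] xyz [  4.1 137.7 -32.3] rot [78.1  0.1 -0. ] n 2.3 7.3
   tcp [0.471 0.315 0.227]
[-0.276  0.717 -0.64   1.12   0.362  1.558 -1.894] 0.049798587618068296
```

View pics/scene4.png

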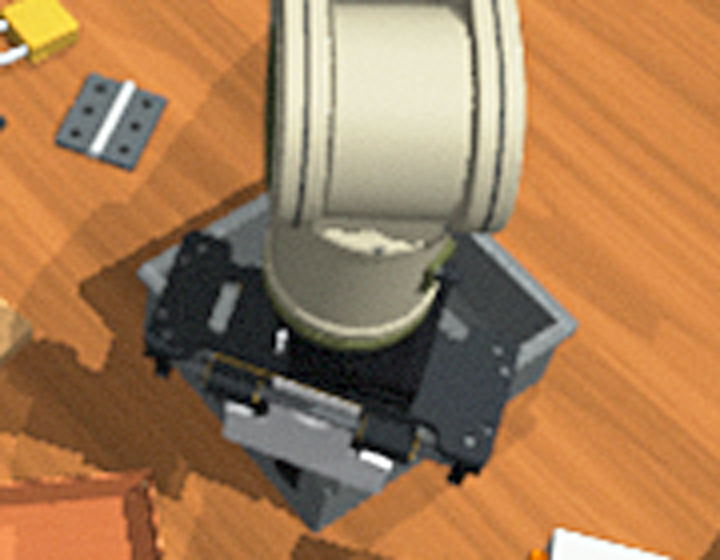

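View pics/top4.png

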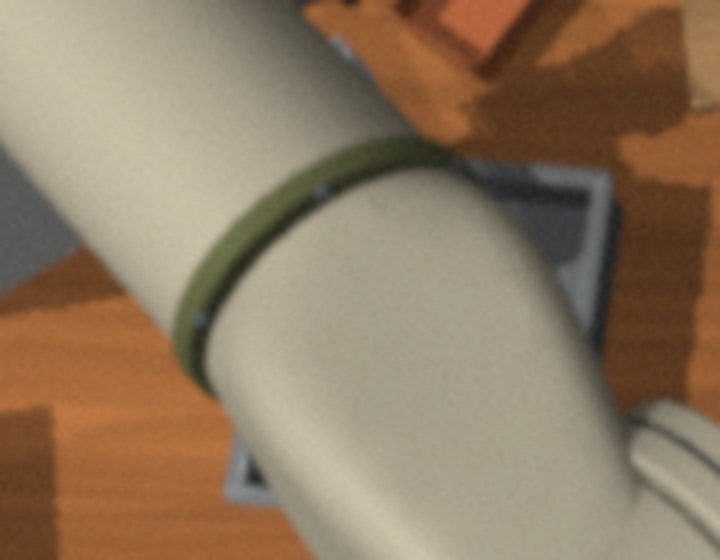

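Over the tote. Tipping in steps of about 10°, pivoting about the lip.

Call:
apply_moves:
  increments:
    - {"grip":255,"xyz":[4,8,-5],"rotation":[8,0,0]}
    - {"grip":255,"xyz":[4,22,-19],"rotation":[18,0,0]}
    - {"grip":255,"xyz":[4,38,-22],"rotation":[28,0,0]}
    - {"grip":255,"xyz":[4,56,-31],"rotation":[38,0,0]}
    - {"grip":255,"xyz":[4,76,-37],"rotation":[48,0,0]}

```text
time: 6.02
ee_pos: [0.5227, 0.3445, 0.2227]
eef_rot: [0.813, -0.47, 0.172, -0.298]
ft_force: [-0.2, 1.6, -2.8]
width: 0.0495
```

```bash
python3 - <<'E'
from spill import *
for th in (40,50,60,70): go([.49,.326,.11],30,th)
s=r.read_state();print(s['joint_positions'].round(3),s['width'],s['ft_force'])
E
```

```text
t 6.03 pos [0.5227 0.3445 0.2227] xyz [-0.3 -0.8  1.2] rot [-0.2 -0.1  0. ] n 0.0 0.0
   tcp [0.524 0.345 0.222]
t 6.03 pos [0.5227 0.3445 0.2227] xyz [ -0.3  11.3 -15.6] rot [ 9.8 -0.   0. ] n 0.3 0.9
   tcp [0.506 0.335 0.227]
t 6.03 pos [0.5227 0.3445 0.2227] xyz [ -0.3  26.1 -30.1] rot [19.8 -0.   0. ] n 0.6 1.8
   tcp [0.488 0.325 0.229]
t 6.03 pos [0.5227 0.3445 0.2227] xyz [ -0.3  43.2 -41.8] rot [29.8 -0.   0. ] n 1.0 2.8
   tcp [0.471 0.315 0.227]
[ 0.098 -0.057 -0.789  2.081  0.193  0.415 -1.901] 0.04953021434286134 [-0.2149865   1.5518657  -2.75226199]
```

Call:
apply_moves:
  increments:
    - {"grip":255,"xyz":[0,11,-15],"rotation":[10,0,0]}
    - {"grip":255,"xyz":[0,26,-30],"rotation":[20,0,0]}
    - {"grip":255,"xyz":[0,26,-30],"rotation":[20,0,0]}
    - {"grip":255,"xyz":[0,26,-30],"rotation":[20,0,0]}
    - {"grip":255,"xyz":[0,26,-30],"rotation":[20,0,0]}

```text
time: 6.65
ee_pos: [0.4793, 0.3205, 0.2559]
eef_rot: [0.759, -0.438, 0.244, -0.416]
ft_force: [-0.1, -0.2, -1.9]
width: 0.0496
```

```bash
python3 - <<'E'
from spill import *
for n in ['scene','top']:
    c=viewer.camera(n); 
    q=proj(c,[.47,.32,.13])[0].astype(int); a=max(q[0]-90,0);b=max(q[1]-70,0)
    cv2.imwrite(f'pics/{n}5.png',cv2.resize(c['img'][b:b+140,a:a+180],None,fx=4,fy=4,interpolation=cv2.INTER_CUBIC))
go([.49,.326,.11],30,60)
s=r.read_state();print(s['joint_positions'].round(3),s['width'],s['ft_force'])
E
```

```text
t 6.75 pos [0.4801 0.3211 0.2562] xyz [ 0.6 18.2 22.5] rot [ 2.3 -0.3 -0.1] n 0.5 0.2
   tcp [0.488 0.325 0.229]
[-0.112 -0.326 -0.605  2.382  0.787  0.066 -2.603] 0.0499024366772558 [ 0.48930584  0.05808642 -2.497358  ]
```

View pics/scene5.png

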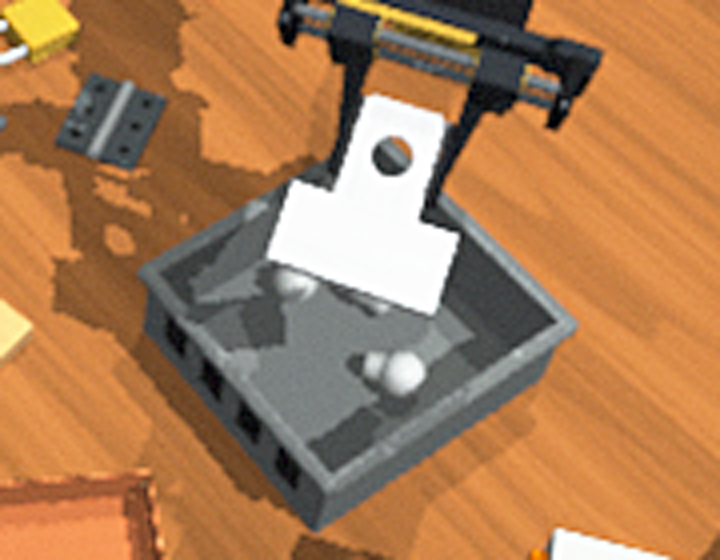

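View pics/top5.png

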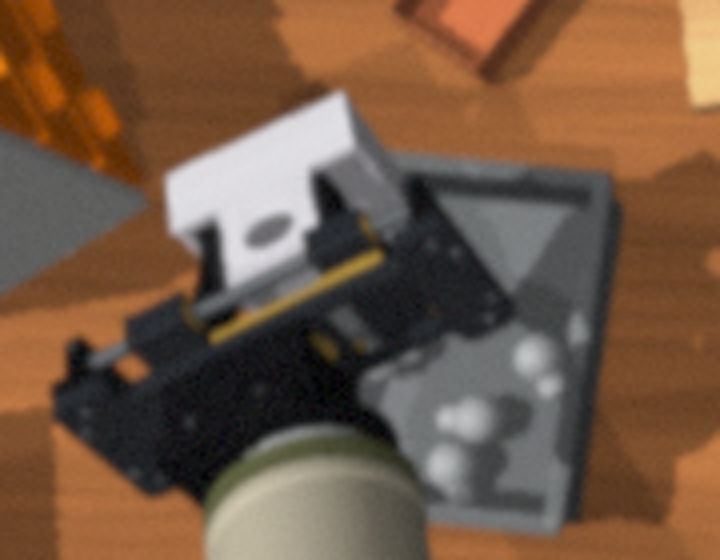

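Three knobs are visible in the tote from the top, and the scene view shows a ball at (405,370), perhaps the fourth. Joint 7 is at its limit, so I'm backing off first.

```bash
python3 - <<'E'
from spill import *
for th in (50,40,20,0):go([.49,.326,.12],30,th)
E
```

```text
t 6.75 pos [0.4801 0.3211 0.2562] xyz [ 0.5 -0.1 35.4] rot [-7.7 -0.3 -0.1] n 0.6 0.7
   tcp [0.506 0.335 0.237]
t 6.75 pos [0.4801 0.3211 0.2562] xyz [ 0.4 -6.5 55. ] rot [-17.7  -0.3  -0.1] n 0.9 1.7
   tcp [0.524 0.345 0.232]
t 6.75 pos [0.4801 0.3211 0.2562] xyz [ 0.2 -8.8 96.3] rot [-37.7  -0.3  -0.2] n 1.5 3.5
   tcp [0.555 0.363 0.212]
t 6.75 pos [0.4801 0.3211 0.2562] xyz [  0.    3.1 135.8] rot [-57.7  -0.2  -0.2] n 2.2 5.4
   tcp [0.578 0.377 0.181]
```

Call:
apply_moves:
  increments:
    - {"grip":255,"xyz":[0,0,20],"rotation":[-4,0,0]}
    - {"grip":255,"xyz":[0,-3,45],"rotation":[-13,0,0]}
    - {"grip":255,"xyz":[0,-7,75],"rotation":[-27,0,0]}
    - {"grip":255,"xyz":[0,-9,96],"rotation":[-37,0,0]}
    - {"grip":255,"xyz":[0,-9,96],"rotation":[-37,0,0]}

```text
time: 7.38
ee_pos: [0.5542, 0.3656, 0.2111]
eef_rot: [0.851, -0.494, 0.087, -0.152]
ft_force: [0.6, -0.2, -2.4]
width: 0.0496
```

```bash
python3 - <<'E'
from spill import *
s=r.read_state();print(s['joint_positions'].round(3),s['width'],s['ft_force'])
ims=[]
for n in ['scene','top']:
    c=viewer.camera(n); np.save(n+'6.npy',c,allow_pickle=True)
    q=proj(c,[.47,.32,.1])[0].astype(int); a=max(q[0]-65,0);b=max(q[1]-65,0)
    ims.append(cv2.resize(c['img'][b:b+130,a:a+130],None,fx=3,fy=3,interpolation=cv2.INTER_CUBIC))
cv2.imwrite('pics/both6.png',np.hstack(ims))
E
```

```text
[-0.709  0.183  0.034  1.733  0.06   0.878 -1.759] 0.04958709048320129 [ 0.62468799 -0.18933274 -2.39722999]
```

View pics/both6.png

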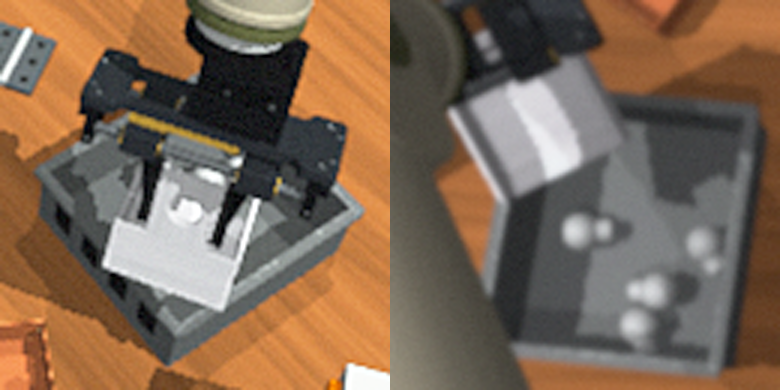

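All four knobs lie in the tote (top view, right panel) and the pan is empty. I'm raising it level and moving to a pre-peg pose.

```bash
cat > peg.py <<'E'
from spill import *
O=np.array([.6617,.109,.018]);X=np.array([np.cos(np.radians(10)),np.sin(np.radians(10)),0])
OFF=np.array([.007,0,.011])   # eye - tcp in pan frame
def eye(x,z,th=0,y=0,yaw=10):
    e=O+X*x+np.array([-X[1],X[0],0])*y+np.array([0,0,z])
    P=Ro.from_euler('z',yaw,degrees=True)*Ro.from_euler('y',-th,degrees=True)
    p=e-P.apply(OFF); inc(p,toolR(yaw,th)); print('  tcp',p.round(4))
E
python3 - <<'E'
from peg import *
inc([.54,.36,.28],toolR(26,0))
eye(-.125,.23)
E
```

```text
t 7.47 pos [0.5565 0.3652 0.2124] xyz [ -3.7  -7.8 -69.2] rot [-20.5   0.7   3.5] n 1.1 1.9
t 7.47 pos [0.5565 0.3652 0.2124] xyz [230.5 140.6 -79. ] rot [-20.3   3.6  19.4] n 4.5 2.6
  tcp [0.5317 0.0861 0.237 ]
```

Call:
apply_moves:
  increments:
    - {"grip":255,"xyz":[0,0,-30],"rotation":[-7,0,1]}
    - {"grip":255,"xyz":[0,0,-65],"rotation":[-14,1,3]}
    - {"grip":255,"xyz":[40,25,-80],"rotation":[-20,1,6]}
    - {"grip":255,"xyz":[85,60,-85],"rotation":[-20,2,9]}
    - {"grip":255,"xyz":[130,100,-88],"rotation":[-20,3,13]}

```text
time: 8.1
ee_pos: [0.5128, 0.1888, 0.2585]
eef_rot: [0.799, -0.602, 0.007, -0.002]
ft_force: [0.6, -0.7, -2.3]
width: 0.0496
```

```bash
python3 - <<'E'
from peg import *
s=r.read_state();print(s['joint_positions'].round(3),s['width'],s['ft_force'])
eye(-.125,.2)
E
```

```text
[-0.565  0.132  0.134  1.647 -0.007  1.352 -1.721] 0.049600932898957395 [ 0.60553543 -0.65659598 -2.26672541]
t 8.1 pos [0.5128 0.1888 0.2585] xyz [103.5  10.9  52.2] rot [-0.7 -0.5  6. ] n 1.9 0.6
  tcp [0.5317 0.0861 0.207 ]
```

Call:
apply_moves:
  increments:
    - {"grip":255,"xyz":[40,4,10],"rotation":[0,0,3]}
    - {"grip":255,"xyz":[75,8,25],"rotation":[-1,0,5]}
    - {"grip":255,"xyz":[103,11,42],"rotation":[-1,-0.5,6]}
    - {"grip":255,"xyz":[103,11,52],"rotation":[-1,-0.5,6]}
    - {"grip":255,"xyz":[103,11,52],"rotation":[-1,-0.5,6]}

```text
time: 8.72
ee_pos: [0.5309, 0.0868, 0.2061]
eef_rot: [0.766, -0.643, -0.001, 0.001]
ft_force: [0.1, 0.8, -2.2]
width: 0.0498
```

```bash
python3 - <<'E'
from peg import *
s=r.read_state();print(s['joint_positions'].round(3),s['width'],s['ft_force'])
eye(-.1,.156)
p=s['ee_pos'];R=Ro.from_quat(s['eef_rot'])
P=R*Ro.from_matrix(np.array([[0,-1,0],[-1,0,0],[0,0,-1]]).T).inv()
print('pan euler est zyx',P.as_euler('zyx',degrees=True).round(2))
e=p+P.apply(OFF);print('eye est',e.round(4))
ims=[]
for n in ['scene','top']:
    c=viewer.camera(n); np.save(n+'7.npy',c,allow_pickle=True)
    q=proj(c,e)[0].astype(int); a=max(q[0]-50,0);b=max(q[1]-60,0)
    print(n,'eye px',proj(c,e)[0].round(1),'crop',a,b)
    ims.append(cv2.resize(c['img'][b:b+120,a:a+130],None,fx=3,fy=3,interpolation=cv2.INTER_CUBIC))
    W=cloud(c)
    m=np.zeros((400,640),bool);m[q[1]-35:q[1]+35,q[0]-35:q[0]+35]=1
    img=c['img'].astype(int);white=(img.min(2)>150)&(img.max(2)-img.min(2)<40)
    L=P.inv().apply((W-p).reshape(-1,3)).reshape(400,640,3)+np.array([.046,0,.069])
    for lo,hi in((.06,.105),(.01,.04)):
        k=m&white&(L[...,2]>lo)&(L[...,2]<hi)&(abs(L[...,1])<.06)&(L[...,0]>.03)&(L[...,0]<.07)
        if k.sum()>3: print(n,lo,k.sum(),np.percentile(L[k],[2,50,98],axis=0).round(4).tolist())
    k=m&white&(L[...,2]>-.02)&(L[...,2]<.14)&(abs(L[...,1])<.08)&(abs(L[...,0])<.08)
    print(n,'all',k.sum(),np.percentile(L[k],[1,50,99],axis=0).round(4).tolist())
cv2.imwrite('pics/both7.png',np.hstack(ims))
E
```

```text
[-0.446  0.155  0.221  1.736 -0.037  1.258 -1.613] 0.04975029268115928 [ 0.13458901  0.84433266 -2.19187242]
t 8.72 pos [0.5309 0.0868 0.2061] xyz [  0.8 -25.9  43. ] rot [ 0.2  0.  -0. ] n 0.8 0.0
  tcp [0.5563 0.0904 0.163 ]
pan euler est zyx [9.96 0.21 0.01]
eye est [0.5378 0.088  0.2171]
scene eye px [340.8 201.6] crop 290 141
scene 0.06 21 [[0.0354, -0.0209, 0.0626], [0.0497, 0.0015, 0.0697], [0.0528, 0.0341, 0.0779]]
scene 0.01 40 [[0.0309, 0.0463, 0.0102], [0.0418, 0.0498, 0.0252], [0.0524, 0.0521, 0.0385]]
scene all 369 [[-0.0412, -0.0487, 0.0004], [0.0089, 0.0482, 0.0235], [0.0532, 0.0516, 0.0753]]
top eye px [274.2 179.7] crop 224 119
top all 179 [[-0.0174, -0.0503, 0.0021], [0.0054, -0.0361, 0.0061], [0.034, -0.0248, 0.0462]]
```

View pics/both7.png

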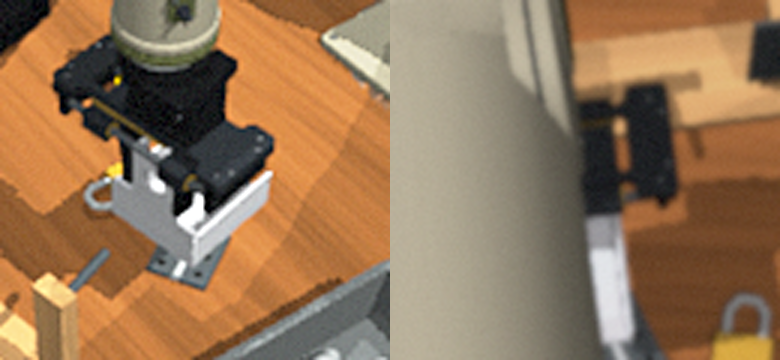

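```bash
python3 - <<'E'
from peg import *
s=r.read_state()
p=s['ee_pos'];R=Ro.from_quat(s['eef_rot'])
P=R*Ro.from_matrix(np.array([[0,-1,0],[-1,0,0],[0,0,-1]]).T).inv()
c=load('scene7.npy');W=cloud(c)
L=(P.inv().apply((W-p).reshape(-1,3)).reshape(400,640,3)+np.array([.046,0,.069]))*1000
img=c['img'].astype(int);hsv=cv2.cvtColor(c['img'],cv2.COLOR_BGR2HSV)
g=(hsv[...,1]<60)&(hsv[...,2]>110)
k=g&(abs(L[...,0]-55)<10)&(abs(L[...,1])<60)&(L[...,2]>-10)&(L[...,2]<125)
v,u=np.nonzero(k);print(k.sum())
q=L[k];lo=q[q[:,2]<44];A=np.c_[lo[:,1],lo[:,2],np.ones(len(lo))];co=np.linalg.lstsq(A,lo[:,0],rcond=None)[0];print('x = a y + b z + c',co, 'y',np.percentile(lo[:,1],[1,99]),'z',np.percentile(q[:,2],[1,99]))
up=q[q[:,2]>52];print('upper y',np.percentile(up[:,1],[1,99]),'n',len(up))
w=np.zeros((400,640),np.uint8);w[k]=255
# lower edge of outer face: project for overlay
e=np.array([[55,y,z] for y,z in((-50,0),(50,0),(50,48),(25,48),(25,112),(-25,112),(-25,48),(-50,48))])/1000-np.array([.046,0,.069])
px=proj(c,p+P.apply(e));h=np.array([[55,12.5*np.cos(a),80+12.5*np.sin(a)] for a in np.linspace(0,6.28,24)])/1000-np.array([.046,0,.069]);hp=proj(c,p+P.apply(h))
I=cv2.resize(c['img'][150:240,290:400],None,fx=7,fy=6.5,interpolation=cv2.INTER_CUBIC)
I=cv2.resize(c['img'][150:240,300:400],None,fx=6.5,fy=6.5,interpolation=cv2.INTER_CUBIC)
for pts,col in((px,(0,0,255)),(hp,(0,255,0))):
    cv2.polylines(I,[np.round((pts-[300,150]+.5)*6.5).astype(np.int32)],True,col,1)
cv2.imwrite('pics/ov7.png',I)
E
```

```text
470
x = a y + b z + c [-3.79406044e-03  5.99070919e-03  5.05366168e+01] y [-48.65580944  50.25393175] z [-0.89414131 98.88466033]
upper y [-27.08659749  29.90127587] n 121
```

View pics/ov7.png

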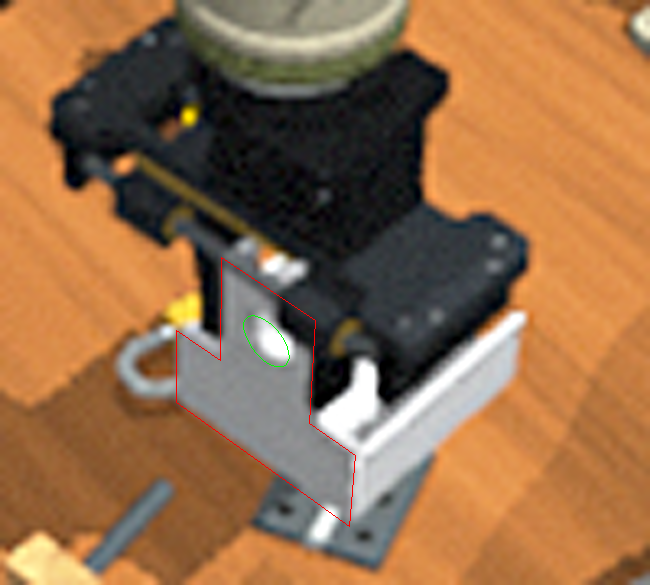

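The in-hand pan matches the nominal outline in the overlay to within about 1 px, with the eye at (268,340). I'm moving to just in front of the peg tip.

Call:
apply_moves:
  increments:
    - {"grip":255,"xyz":[1,-4,15],"rotation":[0,0,0]}
    - {"grip":255,"xyz":[1,-12,30],"rotation":[0,0,0]}
    - {"grip":255,"xyz":[1,-24,44],"rotation":[0,0,0]}
    - {"grip":255,"xyz":[1,-34,44],"rotation":[0,0,0]}
    - {"grip":255,"xyz":[1,-34,44],"rotation":[0,0,0]}

```text
time: 9.45
ee_pos: [0.5656, 0.0927, 0.1631]
eef_rot: [0.766, -0.642, -0.001, 0.001]
ft_force: [0.1, -1.5, -2.3]
width: 0.0497
```

```bash
cat > ov.py <<'E'
from peg import *
import sys
n=sys.argv[1]
s=r.read_state();print(s['ft_force'].round(1),s['width'].round(4))
p=s['ee_pos'];R=Ro.from_quat(s['eef_rot'])
P=R*Ro.from_matrix(np.array([[0,-1,0],[-1,0,0],[0,0,-1]]).T).inv()
e=p+P.apply(OFF)-O; print('eye in peg frame mm',(np.array([e@X,e@[-X[1],X[0],0],e[2]])*1000).round(1))
c=viewer.camera('scene');np.save(f'scene{n}.npy',c,allow_pickle=True)
h=np.array([[55,12.5*np.cos(a),80+12.5*np.sin(a)] for a in np.linspace(0,6.28,24)])/1000-np.array([.046,0,.069])
hp=proj(c,p+P.apply(h))
F=np.array([[X[0],-X[1],0],[X[1],X[0],0],[0,0,1]])
pg=proj(c,O+np.array([[-.01,0,.140],[-.063,0,.154]])@F.T)
a,b=260,160
I=cv2.resize(c['img'][b:b+110,a:a+120],None,fx=5,fy=5,interpolation=cv2.INTER_CUBIC)
for pts,col in((hp,(0,255,0)),(pg,(0,0,255))):
    cv2.polylines(I,[np.round((pts-[a,b]+.5)*5).astype(np.int32)],True,col,1)
cv2.imwrite(f'pics/ov{n}.png',I)
E
python3 ov.py 8; python3 - <<'E'
from peg import *
for x in(-75,-60,-45,-30,-14): eye(x/1000,.140-(x+10)/1000*.268)
E
```

```text
t 9.45 pos [0.5656 0.0927 0.1631] xyz [  0.6 -15.4  -1.4] rot [0.2 0.  0.1] n 0.2 0.0
  tcp [0.5809 0.0948 0.1644]
t 9.45 pos [0.5656 0.0927 0.1631] xyz [  0.7 -30.4   2.6] rot [0.2 0.  0.1] n 0.5 0.0
  tcp [0.5957 0.0974 0.1604]
t 9.45 pos [0.5656 0.0927 0.1631] xyz [  0.7 -45.4   6.6] rot [0.2 0.  0.1] n 0.7 0.0
  tcp [0.6105 0.1    0.1564]
t 9.45 pos [0.5656 0.0927 0.1631] xyz [  0.7 -60.5  10.6] rot [0.2 0.  0.1] n 1.0 0.0
  tcp [0.6253 0.1026 0.1524]
t 9.45 pos [0.5656 0.0927 0.1631] xyz [  0.7 -76.5  14.8] rot [0.2 0.  0.1] n 1.2 0.0
  tcp [0.641  0.1054 0.1481]Traceback (most recent call last):
  File "ov.py", line 4, in <module>
    s=r.read_state();print(s['ft_force'].round(1),s['width'].round(4))
                                                  ^^^^^^^^^^^^^^^^
AttributeError: 'float' object has no attribute 'round'
```

```bash
sed -i "s/s\['width'\].round(4)/round(s['width'],4)/" ov.py; python3 ov.py 8
```

```text
[ 0.1 -1.5 -2.3] 0.0497
eye in peg frame mm [-90.4   0.6 156.1]
```

View pics/ov8.png

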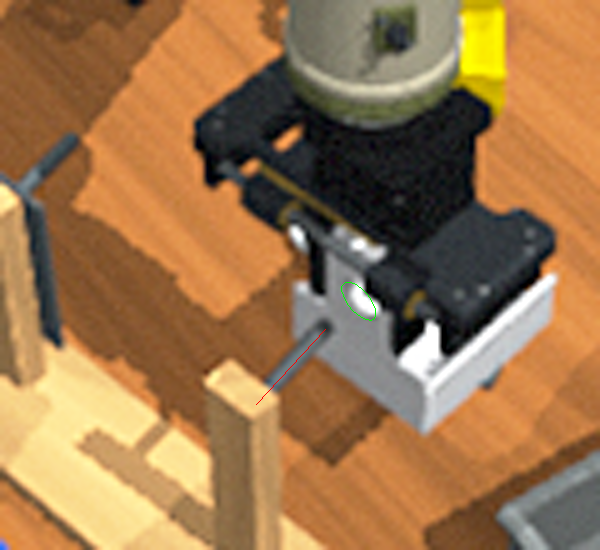

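The eye and peg both line up in the overlay. Sliding the eye onto the tip along the peg's slope.

Call:
apply_moves:
  increments:
    - {"grip":255,"xyz":[1,-8,-1],"rotation":[0,0,0]}
    - {"grip":255,"xyz":[1,-16,-1],"rotation":[0,0,0]}
    - {"grip":255,"xyz":[1,-24,1],"rotation":[0,0,0]}
    - {"grip":255,"xyz":[1,-32,3],"rotation":[0,0,0]}
    - {"grip":255,"xyz":[1,-40,5],"rotation":[0,0,0]}

```text
time: 10.12
ee_pos: [0.6054, 0.0987, 0.158]
eef_rot: [0.766, -0.642, -0.001, 0.001]
ft_force: [-0.3, -0.1, -2.2]
width: 0.0496
```

```bash
python3 ov.py 9;python3 - <<'E'
from peg import *
for x in(-45,-30,-16): eye(x/1000,.140-(x+10)/1000*.268)
E
```

```text
[-0.3 -0.1 -2.2] 0.0496
eye in peg frame mm [-50.2  -0.4 150.9]
t 10.18 pos [0.6059 0.0989 0.1576] xyz [-0.3 -4.7  1.2] rot [0.2 0.  0.1] n 0.1 0.0
  tcp [0.6105 0.1    0.1564]
t 10.18 pos [0.6059 0.0989 0.1576] xyz [ -0.2 -19.7   5.2] rot [0.2 0.  0.1] n 0.3 0.0
  tcp [0.6253 0.1026 0.1524]
t 10.18 pos [0.6059 0.0989 0.1576] xyz [ -0.2 -33.7   8.9] rot [0.2 0.  0.1] n 0.6 0.0
  tcp [0.639  0.105  0.1486]
```

View pics/ov9.png

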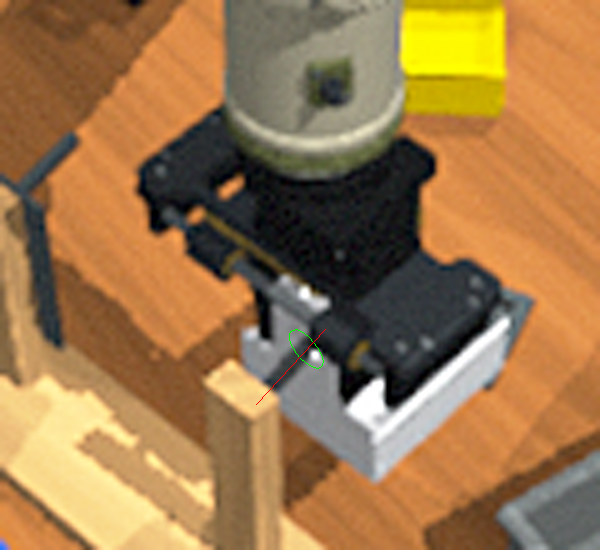

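The peg is through the eye with no contact force. Continuing.

Call:
apply_moves:
  increments:
    - {"grip":255,"xyz":[0,-8,2],"rotation":[0,0,0]}
    - {"grip":255,"xyz":[0,-16,4],"rotation":[0,0,0]}
    - {"grip":255,"xyz":[0,-24,7],"rotation":[0,0,0]}
    - {"grip":255,"xyz":[0,-30,8],"rotation":[0,0,0]}
    - {"grip":255,"xyz":[0,-34,9],"rotation":[0,0,0]}

```text
time: 10.8
ee_pos: [0.6397, 0.1049, 0.1484]
eef_rot: [0.767, -0.642, -0.001, 0.001]
ft_force: [-0.6, 0.5, -2.0]
width: 0.0494
```

```bash
python3 ov.py 10;python3 - <<'E'
from peg import *
for x in(-16,-12): eye(x/1000,.140-(x+10)/1000*.268)
E
```

```text
[-0.6  0.5 -2. ] 0.0494
eye in peg frame mm [-15.3  -0.2 141.4]
t 10.85 pos [0.6399 0.1049 0.1483] xyz [-0.2  0.8 -0.3] rot [0.2 0.  0.1] n 0.0 0.0
  tcp [0.639  0.105  0.1486]
t 10.85 pos [0.6399 0.1049 0.1483] xyz [-0.2 -3.2  0.7] rot [0.2 0.  0.1] n 0.1 0.0
  tcp [0.643  0.1057 0.1475]
```

View pics/ov10.png

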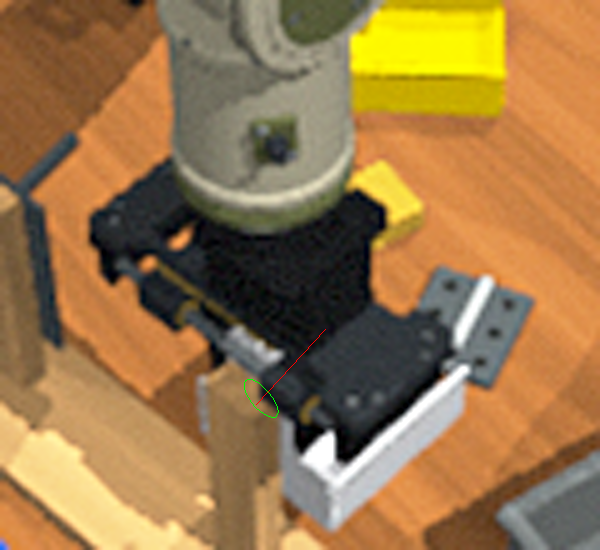

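Call:
apply_moves:
  increments:
    - {"grip":255,"xyz":[0,-2,1],"rotation":[0,0,0]}
    - {"grip":255,"xyz":[0,-4,2],"rotation":[0,0,0]}
    - {"grip":255,"xyz":[0,-4,4],"rotation":[0,0,0]}
    - {"grip":255,"xyz":[0,-4,6],"rotation":[0,0,0]}

```text
time: 11.35
ee_pos: [0.6438, 0.1056, 0.1422]
eef_rot: [0.766, -0.642, -0.001, 0.001]
ft_force: [-0.5, -0.3, -1.9]
width: 0.0494
```

```bash
python3 ov.py 11
```

```text
[-0.5 -0.3 -1.9] 0.0494
eye in peg frame mm [-11.2  -0.2 135.2]
```

Call:
apply_moves:
  increments:
    - {"grip":255,"xyz":[0,-1,0],"rotation":[0,0,0]}
    - {"grip":255,"xyz":[0,-2,0],"rotation":[0,0,0]}
    - {"grip":255,"xyz":[0,-3,1],"rotation":[0,0,0]}
    - {"grip":255,"xyz":[0,-3,2],"rotation":[0,0,0]}

```text
time: 11.9
ee_pos: [0.6442, 0.1056, 0.1397]
eef_rot: [0.766, -0.642, -0.003, 0.003]
ft_force: [-16.0, -3.1, 7.4]
width: 0.0497
```

```bash
python3 ov.py 12
```

```text
[-16.   -3.1   7.4] 0.0497
eye in peg frame mm [-10.7  -0.3 132.6]
```

The plate is against the post and the peg is taking weight. Easing off the push, then releasing.

Call:
apply_moves:
  increments:
    - {"grip":255,"xyz":[0,1,0],"rotation":[0,0,0]}
    - {"grip":255,"xyz":[0,1,0],"rotation":[0,0,0]}
    - {"grip":100,"xyz":[0,1,0],"rotation":[0,0,0]}
    - {"grip":60,"xyz":[0,1,0],"rotation":[0,0,0]}
    - {"grip":30,"xyz":[0,1,0],"rotation":[0,0,0]}

```text
time: 12.58
ee_pos: [0.6434, 0.1055, 0.1397]
eef_rot: [0.766, -0.642, -0.003, 0.003]
ft_force: [0.6, 0.7, 1.2]
width: 0.0655
```

```bash
python3 ov.py 13
```

```text
[0.6 0.7 1.2] 0.0655
eye in peg frame mm [-11.6  -0.3 132.7]
```

View pics/ov13.png

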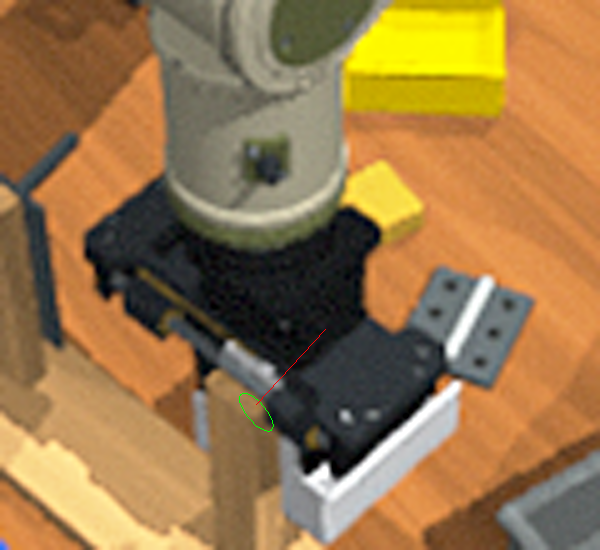

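The pan hangs. I'll open fully and rise straight up.

Call:
apply_moves:
  increments:
    - {"grip":0,"xyz":[0,0,0],"rotation":[0,0,0]}
    - {"grip":0,"xyz":[0,0,0],"rotation":[0,0,0]}
    - {"grip":0,"xyz":[0,0,-15],"rotation":[0,0,0]}
    - {"grip":0,"xyz":[0,0,-45],"rotation":[0,0,0]}
    - {"grip":0,"xyz":[0,0,-85],"rotation":[0,0,0]}

```text
time: 13.25
ee_pos: [0.6437, 0.1054, 0.226]
eef_rot: [0.766, -0.642, -0.003, 0.003]
ft_force: [1.6, 0.5, -0.0]
width: 0.0873
```

Call:
apply_moves:
  increments:
    - {"grip":0,"xyz":[0,0,-40],"rotation":[0,0,0]}
    - {"grip":0,"xyz":[0,30,-80],"rotation":[0,0,0]}
    - {"grip":0,"xyz":[0,80,-90],"rotation":[0,0,0]}
    - {"grip":0,"xyz":[0,130,-90],"rotation":[0,0,0]}
    - {"grip":0,"xyz":[0,150,-90],"rotation":[0,0,0]}

```text
time: 13.88
ee_pos: [0.4951, 0.0787, 0.3193]
eef_rot: [0.766, -0.642, -0.003, 0.002]
ft_force: [0.5, 0.7, -0.5]
width: 0.0867
```

```bash
python3 - <<'E'
from peg import *
ims=[]
for n in ['scene','top']:
    c=viewer.camera(n); np.save(n+'14.npy',c,allow_pickle=True)
    q=proj(c,[.55,.2,.1])[0].astype(int); a=max(q[0]-100,0);b=max(q[1]-90,0)
    ims.append(cv2.resize(c['img'][b:b+170,a:a+190],None,fx=2.1,fy=2.1,interpolation=cv2.INTER_CUBIC))
cv2.imwrite('pics/both14.png',np.hstack(ims))
c=load('scene14.npy');W=cloud(c)
F=np.array([[X[0],-X[1],0],[X[1],X[0],0],[0,0,1]]);L=(W-O)@F*1000
g=(c['img'].min(2)>100)
hsv=cv2.cvtColor(c['img'],cv2.COLOR_BGR2HSV);g=(hsv[...,1]<60)&(hsv[...,2]>90)
k=g&(L[...,0]>-140)&(L[...,0]<5)&(abs(L[...,1])<65)&(L[...,2]>30)&(L[...,2]<175)
print(k.sum(),np.percentile(L[k],[1,50,99],axis=0).round(1))
print(r.read_state()['time'])
E
```

```text
1151 [[-120.8  -49.5   51.5]
 [ -67.2   16.    69.4]
 [ -11.    50.9  166.1]]
13.975
```

View pics/both14.png

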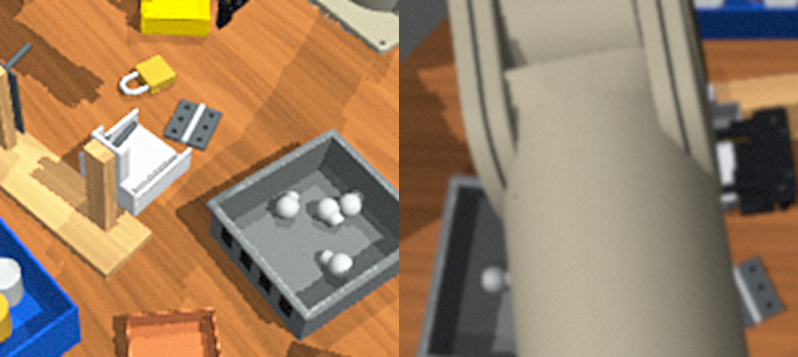

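The scene view shows the pan hanging level on the peg against the post, with four knobs in the tote. I'll allow a short settle before handing in.

Call:
apply_moves:
  increments:
    - {"grip":0,"xyz":[0,0,0]}
    - {"grip":0,"xyz":[0,0,0]}
    - {"grip":0,"xyz":[0,0,0]}
    - {"grip":0,"xyz":[0,0,0]}
    - {"grip":0,"xyz":[0,0,0]}

```text
$.increments[0]: bad value
```

```bash
python3 - <<'E'
from peg import *
a=load('scene14.npy');b=viewer.camera('scene')
q=proj(b,[.6,.1,.1])[0].astype(int)
print('mean img diff around pan',np.abs(a['img'].astype(int)-b['img'])[q[1]-20:q[1]+30,q[0]-20:q[0]+30].mean())
s=r.read_state();print(s['time'],s['ft_force'],abs(s['joint_vel']).max())
print(r.close_job())
E
```

```text
mean img diff around pan 2.2474666666666665
14.025 [-0.6090156   0.98946511  0.50088591] 0.04636199084631407
the job is handed in; nothing more can be done
None
```

The knobs are tipped out and the pan hangs on the bare peg. I handed the job in at about 14 s of the 56 s; no verdict was reported.

**Knobs:** all four were in the tote in the last scene picture, after I tipped the pan about 58° over it.

**Pan:** it was slid onto the peg until the plate met the post, at about 16 N, then eased off and released. In the last depth picture:
- The plate was at the post: the pan reached to x = −11 mm in the post's frame, where the post's front face is at −10 mm.
- The pan was centred sideways to about 1 mm.
- Its underside was 51.5 mm above the post's foot, or 69.5 mm above the bench, against the expected 70 mm.

**Gripper:** it was open, well clear of the pan, and reading only about 1 N of sensor noise.

**Other things on the bench:** the hinge and padlock looked untouched. I did not measure the tin or the jar again.

**Checks that failed or were weak:**
- **Settling wait:** the short wait I meant to make before handing in was refused because of a malformed row. The final still-image comparison therefore covers only about 0.05 s, and shows nothing beyond picture noise.
- **Joint 7 limit:** while tipping, joint 7 read −2.603 rad against its −2.6 limit. The interface gave no complaint and I backed off at once, but it may count as passing the range.

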